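# Walk the die block round to the fence

## Task

With the fingertips, push the heavy grey die block round on the bench (pushing alternate corners is the usual way) until one of its two long sides lies flush against the straight face of the aluminium fence, the whole side lying between the two ends of the fence. Push steadily and keep the block flat on the bench the whole time: do not lift, tip or knock it. Leave the two spare punches, the tally counter and the dowel pin where they are.

Things in the scene. Friction and masses are not known exactly. Their poses are not given: they have to be found in the camera images.
- die_block: loose flat block, about 0.75 kg, dull grey, level top with black cross-shaped opening, 2 brass bushes, 2 dark screws. 95 mm along x, 130 along y (its long sides face +x and -x), 40 high. Origin: centre of underside; z up. Either long side may go to the fence. Starts 115 to 145 mm before the fence face, turned 40 to 90 deg from it, either way. Slides with friction, stops when let go.
- fence: fixed aluminium bar 210 mm long (y), 22 thick, 34 high; its dark foot with two bolts reaches 60 mm behind the face. Origin: middle of the straight face towards the robot, at bench level. x points away from the robot, square to the face, into the bar; the face is x = 0, y = -105 to 105 mm. Block flush: its centre at x = -47.5 mm, its y axis parallel to this y, either way round.
- spare_punch_0: bystander: spare punch, light grey steel block 32 x 50 x 43 mm high with a round stub on top, loose; origin at the centre of its underside
- spare_punch_1: bystander: spare punch, light grey steel block 35 x 35 x 58 mm high with a round stub on top, loose; origin at the centre of its underside
- tally_counter: bystander: round metal hand tally counter, 45 x 52 x 33 mm high, loose; origin at the centre of its underside
- dowel_pin: bystander: light steel locating pin lying on its side, 13 mm thick, 46 mm long along its y axis, loose; origin under its centre, on the bench
Not all that is in view belongs to the job. There is more than one size of the die_block; the one meant has the size given above.

How it is judged:
By the outcome, as a careful person would: the job done as asked, in the order asked, and still so for the second after the job is handed in, with the robot touching nothing.
It also fails if it takes over 72 s, if anything falls off the work surface, if the arm or the gripper's body presses on something with over 40 N, if the wrist force passes 120 N, or if a joint passes its speed limit or range.

## Robot

A 6-joint arm with a two-finger parallel gripper is mounted at the origin on a cart in front of the work surface, level with it; the furniture and walls round the work are solid. World frame = base frame: x ahead of the robot, y to its left, z up, the work surface at z = 0. Lengths are in mm, angles in degrees, forces in N, time in s.
With the tool pointing down it reaches from about 325 to 875 mm from the base axis. Payload 4.4 kg.
Tool frame: the origin (TCP) lies midway between the tips of the shut fingers; the grasp point (between the pads) lies 19 mm behind it; z points along the fingers, y is the line along which they close (so a half turn about z gives the same grasp; the last joint's range is limited). The gripper opens to 85 mm and grips with 20 to 120 N. Pads are 22 mm wide; open, the fingers measure 114 mm over their backs; the gripper's body (76 mm by 85 mm) begins 54 mm behind the grasp point. The pads swing forward as they close: fully open they stand 13 mm farther back than shut.
Start: joints at [65.575, 11.837, 88.321, -0, 79.842, -8.623], TCP at [156.592, 553.268, 193.182] pointing down, gripper open.
Joint ranges: [-156.59, 156.59], [-49.26, 127.26], [12.9, 141.05], [-63.56, 243.56], [4.71, 150.69], [-161.64, 161.64]. Speed limits (degrees/s): [159.86, 159.86, 180, 180, 180, 180].

## Interface

Orientations are given as a 3x3 rotation matrix whose columns are the frame's x, y, z axes.
In Python, from cell import bot, optics, close_job gives the robot as it stands. The module is installed in compiled form; this text tells all that it offers.
- The arm moves only by the tool arm_command, never from a script. Its argument "series" is one flat list of numbers, 7 for each row, row after row: the shift along the tool's x, y, z in m, then the turn, a rotation vector about the tool's x, y, z in rad, then the closure, from 0 (fully open) to 1 (shut). A call has 1 to 5 rows; each row shifts and turns the commanded pose from where the row before left it, along the tool's axes as they then stand; what a row does not reach is not made up. A row lasts 1/12 s, in which the tool goes at most 41.7 mm and 7.16 degrees, less where a joint would pass 70% of its speed; a pose out of reach is approached as far as the arm can. A call is refused whole if a number of a shift passes 0.0417 or a number of a turn 0.125, either way. A call with a gripper value outside its range is refused whole. The fingers move at their own pace and stop on an object; "grip_force" is the grip in N (left out, the last holds). Time passes only in rows, so rows that do not move let the fingers close. It gives the time, the measured TCP pose, the force, the opening and the grip force at its end, in the units of the state.
- bot.get_state(): the state, without advancing time (a new reading comes with each control period).
- optics.grab_frame(name): name is "scene" or "top" or "wrist"; returns a dict with "img" (480x640x3 uint8, blue, green, red), "fx", "fy", "cx", "cy" (pixels), "world_to_cam" (4x4, takes a point from world to camera coordinates). Camera axes: x right, y down, z forward; pixel columns grow to the right and rows downward; lengths in mm; the calibration is good to about 2 mm. A picture is of the moment at which its call begins. There is no depth.
- close_job(): hands the job in; it is judged then, once.
The state is a dict: "time_s": time; "q": joint angles; "qvel": joint speeds; "tau": joint torques, N m; "tool_pos": TCP position; "ee_rot": TCP orientation; "contact_force": force on the tool from outside, world axes, zero at the start; "wrist_torque": the same for the moment, N m; "opening": opening from 0.0 (shut) to 1.0 (fully open); "gripper_force": force on a finger pad.
Only numpy, scipy, OpenCV 4.12 (cv2) and the standard library are available. Lean on these libraries where they do the work, as an engineer would, in place of code of your own. Each camera call takes 0.05 s, during which the arm holds its last target. There are 200 camera calls.

## Working session

There is one attempt and no reset: what is moved stays moved. The work goes in short steps, Python scripts to look and compute and a tool call to move; the robot and the scene stay as the last step left them, time stands still between calls to the robot, and variables do not carry over. Pictures are saved under pics/ and viewed, at most 10 in all, crops included, and the job is handed in when it is done.

Besides the shell and the picture viewer there is one more tool, called as name(argument=value, ...) on one line, values as JSON. arm_command: Moves the arm, as the interface text tells. Its arguments: {"type":"object","properties":{"series":{"type":"array","items":{"type":"number"}},"grip_force":{"type":"number"}},"required":["series"]}

```bash
mkdir -p pics; python3 - <<'E'
from cell import bot, optics
import cv2,json,numpy as np
s=bot.get_state();print(s['time_s'],s['tool_pos'],s['ee_rot'],s['opening'])
for n in("top","scene"):
    f=optics.grab_frame(n);cv2.imwrite(f"pics/{n}0.png",f["img"]);print(n,f["fx"],f["fy"],f["cx"],f["cy"],np.array(f["world_to_cam"]).round(3).tolist())
E
```

```text
0.0 [156.23712165 552.46839986 192.00501602] [[-9.62208202e-01  2.72313211e-01 -9.44351306e-04]
 [ 2.72314650e-01  9.62205899e-01 -2.13072481e-03]
 [ 3.28435884e-04 -2.30736158e-03 -9.99997284e-01]] 0.9971681088399995
top 528.0547622425053 528.0547622425053 319.66197789504423 231.9856904387495 [[0.016, -0.999, 0.032, 192.026], [-0.999, -0.017, -0.045, 496.391], [0.046, -0.031, -0.998, 1023.074], [0.0, 0.0, 0.0, 1.0]]
scene 577.0374654659308 577.0374654659308 317.7863075624617 233.48831742325234 [[0.759, -0.65, 0.024, -233.121], [-0.282, -0.361, -0.889, 234.885], [0.587, 0.668, -0.457, 578.236], [0.0, 0.0, 0.0, 1.0]]
```

View pics/top0.png

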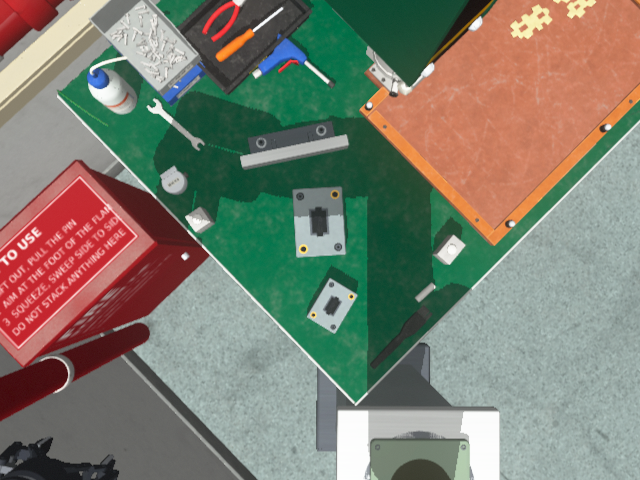

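View pics/scene0.png

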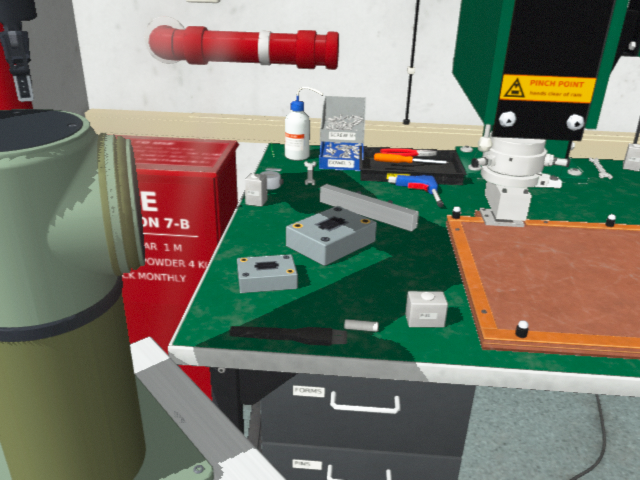

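Candidates for the die block: the large grey block at top-view px (320,222), about 50x68 px ≈ 95x130 mm, and the small look-alike at (333,305), about 65x90 mm. I choose the large one. The fence face is at px (241,166)–(348,146), the punches at (200,219) and (449,249), the counter at (173,180) and the pin at (425,292).

```bash
cat > h.py <<'E'
import numpy as np,cv2
from cell import bot,optics
def ray(f,px,z):
    T=np.array(f["world_to_cam"]);R,t=T[:3,:3],T[:3,3];c=-R.T@t
    px=np.atleast_2d(px).astype(float)
    d=np.c_[(px[:,0]-f["cx"])/f["fx"],(px[:,1]-f["cy"])/f["fy"],np.ones(len(px))]@R
    return (c+d*((z-c[2])/d[:,2])[:,None])[:,:2]
def proj(f,P):
    T=np.array(f["world_to_cam"]);p=np.atleast_2d(P)@T[:3,:3].T+T[:3,3]
    return np.c_[f["fx"]*p[:,0]/p[:,2]+f["cx"],f["fy"]*p[:,1]/p[:,2]+f["cy"]]
def grey(f,lo=60):
    hsv=cv2.cvtColor(f["img"],cv2.COLOR_BGR2HSV)
    return ((hsv[...,1]<60)&(hsv[...,2]>lo)).astype(np.uint8)*255
E
python3 - <<'E'
from h import *
f=optics.grab_frame("top");m=grey(f)
cs,_=cv2.findContours(m,cv2.RETR_EXTERNAL,cv2.CHAIN_APPROX_NONE)
for c in cs:
    r=cv2.minAreaRect(c)
    x,y=r[0]
    if cv2.contourArea(c)>60 and 150<x<480 and 120<y<340:
        for z in(0,34,40):
            w=ray(f,cv2.boxPoints(r),z)
            if z: print(z,w.mean(0).round(1),'sides',np.linalg.norm(np.diff(w[:3],axis=0),axis=1).round(1),w.round(0).tolist())
        print(np.round(r[0]),cv2.contourArea(c))
c=f["img"][120:345,150:480]; c=cv2.resize(c,None,fx=2.4,fy=2.4,interpolation=cv2.INTER_CUBIC);cv2.imwrite("pics/c1.png",c)
E
```

```text
34 [342.1  -1. ] sides [16.2 24.2] [[345.0, 13.0], [356.0, 2.0], [339.0, -15.0], [328.0, -4.0]]
40 [342.7   0.4] sides [16.1 24. ] [[345.0, 15.0], [357.0, 3.0], [340.0, -14.0], [329.0, -3.0]]
[425. 313.] 99.5
34 [381.1  -1.5] sides [46.  13.4] [[371.0, 20.0], [401.0, -14.0], [391.0, -23.0], [361.0, 11.0]]
40 [ 3.815e+02 -1.000e-01] sides [45.7 13.4] [[371.0, 21.0], [402.0, -13.0], [392.0, -22.0], [361.0, 12.0]]
[425. 292.] 145.0
34 [353.8 176.2] sides [86.6 64.1] [[332.0, 226.0], [407.0, 182.0], [375.0, 127.0], [300.0, 170.0]]
40 [354.3 176.5] sides [86.1 63.8] [[333.0, 226.0], [407.0, 182.0], [376.0, 127.0], [301.0, 171.0]]
[332. 305.] 1481.0
34 [463.5 -46.9] sides [57.  39.3] [[454.0, -13.0], [498.0, -50.0], [473.0, -80.0], [429.0, -44.0]]
40 [463.4 -45.3] sides [56.7 39.1] [[454.0, -12.0], [498.0, -49.0], [473.0, -79.0], [429.0, -42.0]]
[449. 249.] 549.5
34 [511.3 428.9] sides [40.6 43.2] [[517.0, 458.0], [541.0, 425.0], [505.0, 400.0], [482.0, 433.0]]
40 [510.9 427.7] sides [40.4 42.9] [[517.0, 456.0], [540.0, 423.0], [505.0, 399.0], [482.0, 432.0]]
[199. 220.] 446.0
34 [512.3 20
[... 402 characters left out ...]
 465.0]]
[173. 180.] 531.0
34 [660.1 254.8] sides [210.6  59.4] [[665.0, 364.0], [713.0, 159.0], [655.0, 146.0], [608.0, 351.0]]
40 [658.8 254.7] sides [209.3  59.1] [[664.0, 363.0], [711.0, 159.0], [653.0, 147.0], [607.0, 350.0]]
[293. 144.] 2837.0
34 [691.3 479.2] sides [ 26.  131.3] [[725.0, 537.0], [745.0, 520.0], [658.0, 422.0], [638.0, 438.0]]
40 [689.9 477.7] sides [ 25.9 130.5] [[723.0, 535.0], [743.0, 518.0], [657.0, 420.0], [637.0, 437.0]]
[175. 125.] 428.0
34 [487.2 189.4] sides [1242.5  930.6] [[924.0, 817.0], [963.0, -425.0], [33.0, -414.0], [30.0, 779.0]]
40 [487.  189.6] sides [1235.1  925. ] [[921.0, 814.0], [960.0, -421.0], [35.0, -410.0], [32.0, 776.0]]
[320. 240.] 136060.5
```

View pics/c1.png

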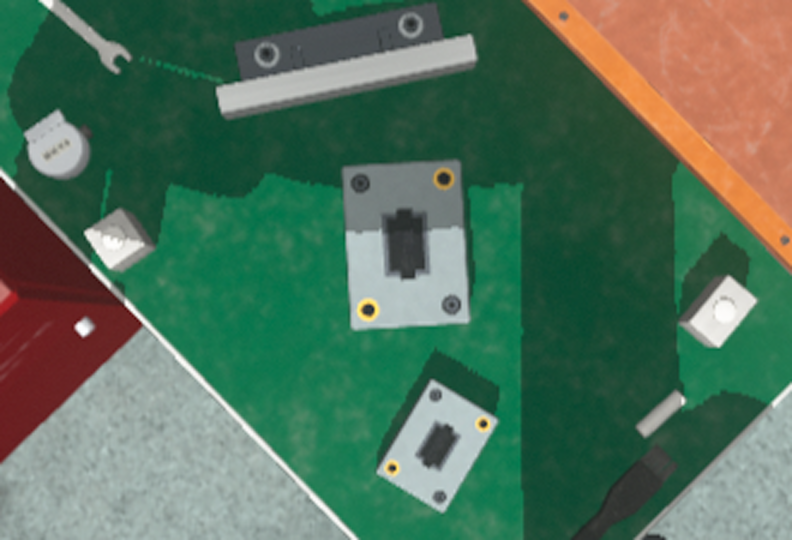

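The crop confirms it: the large block, centre crop px (406,245), measures 95x130 mm at z=40. The small one (437,446) is a look-alike at 64x86 mm. The fence's near face is the strip from crop px (222,118) to (476,63).

```bash
cat >> h.py <<'E'
from scipy.spatial.transform import Rotation as Rn
def fence_fit(f):
    # front lower edge: fit line on lowest bright pixels per column
    m=grey(f,70);pts=[]
    for u in range(246,345):
        col=np.where(m[140:172,u])[0]
        if len(col): pts.append((u,140+col.max()+.5))
    w=ray(f,pts,0);vx,vy,x,y=cv2.fitLine(w.astype(np.float32),cv2.DIST_HUBER,0,.01,.01).ravel()
    if vy<0: vx,vy=-vx,-vy
    return np.array([x,y]),np.array([vx,vy])
def block(f,lo=60):
    m=grey(f,lo)
    cs,_=cv2.findContours(m,cv2.RETR_EXTERNAL,cv2.CHAIN_APPROX_NONE)
    out=[]
    for c in cs:
        a=cv2.contourArea(c);r=cv2.minAreaRect(c)
        w=ray(f,cv2.boxPoints(r),40);e=np.diff(w[:3],axis=0);l=np.linalg.norm(e,axis=1)
        if a>2500 and max(l)<145 and min(l)>85:
            d=e[l.argmax()];out.append((w.mean(0),np.degrees(np.arctan2(d[1],d[0]))%180,sorted(l)))
    return out
E
python3 - <<'E'
from h import *
f=optics.grab_frame("top")
p,d=fence_fit(f);print("fence",p,d,np.degrees(np.arctan2(d[1],d[0])))
# ends of bar at top front (z34) from min rect corners
ends=ray(f,[[241,167],[348.5,147]],0);print("ends z0",ends)
print("top line z34",ray(f,[[240.5,156],[348,136.5]],34))
print(block(f))
T=np.array(f["world_to_cam"]);print("cam",-T[:3,:3].T@T[:3,3])
g=cv2.resize(f["img"][130:175,235:355],None,fx=6,fy=6,interpolation=cv2.INTER_NEAREST);cv2.imwrite("pics/f1.png",g)
E
```

```text
fence [637.2329  250.64629] [-0.22570795  0.974195  ] 103.04451
ends z0 [[618.9655077  356.99231048]
 [663.46597075 145.32950642]]
top line z34 [[634.38807717 354.34298288]
 [676.67630299 149.42491894]]
[(array([511.86776554, 203.12319739]), np.float64(4.1554386583485154), [np.float64(94.63977728834499), np.float64(130.35889810416606)])]
cam [ 445.96062684  232.63406762 1037.76667843]
```

View pics/f1.png

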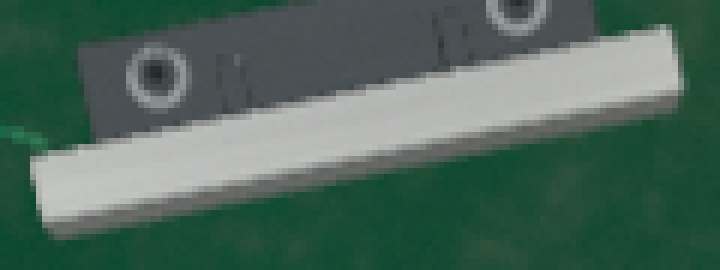

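arm_command(series=[0,0,0,0,0,-0.1,1,0,0,0,0,0,-0.1,1,0,0,0,0,0,-0.1,1,0,0,0,0,0,-0.1,1,0,0,0,0,0,-0.1,1])

```text
time_s: 0.62
tool_pos: [156.5, 553.0, 192.8]
ee_rot: [[-0.974, -0.227, -0.0], [-0.227, 0.974, -0.001], [0.0, -0.001, -1.0]]
contact_force: [0.9, 0.2, -0.8]
opening: 0.301
gripper_force: 0.0
```

The fence crop shows the dark near-face strip with ground ends at about px (244,170) and (349,148). The tool now lines up with the fence (tool -x = fence x, tool y = fence y). In the fence frame the block centre is (-133,-16) and its long axis is at -9°, so it needs about 81° clockwise. I'll push its right long side at the near end.

arm_command(series=[-0.0131,-0.0337,0,0,0,0,1,-0.0131,-0.0337,0,0,0,0,1,-0.0131,-0.0337,0,0,0,0,1,-0.0131,-0.0337,0,0,0,0,1,-0.0131,-0.0337,0,0,0,0,1])

```text
time_s: 1.03
tool_pos: [258.3, 402.1, 192.9]
ee_rot: [[-0.975, -0.223, -0.0], [-0.223, 0.975, -0.0], [0.0, -0.0, -1.0]]
contact_force: [1.5, 0.1, -0.1]
opening: 0.003
gripper_force: 0.0
```

arm_command(series=[-0.0131,-0.0337,0,0,0,0,1,-0.0131,-0.0337,0,0,0,0,1,-0.0131,-0.0337,0,0,0,0,1,-0.0131,-0.0337,0,0,0,0,1,-0.0131,-0.0337,0,0,0,0,1])

```text
time_s: 1.45
tool_pos: [359.7, 252.2, 193.2]
ee_rot: [[-0.975, -0.223, 0.0], [-0.223, 0.975, 0.0], [-0.0, 0.0, -1.0]]
contact_force: [0.0, 1.2, -0.3]
opening: 0.004
gripper_force: 0.0
```

arm_command(series=[-0.0131,-0.0337,0,0,0,0,1,-0.0131,-0.0337,0,0,0,0,1,-0.0131,-0.0337,0,0,0,0,1,-0.0131,-0.0337,0,0,0,0,1,-0.0131,-0.0337,0,0,0,0,1])

```text
time_s: 1.87
tool_pos: [461.1, 102.4, 193.2]
ee_rot: [[-0.975, -0.222, 0.0], [-0.222, 0.975, 0.0], [-0.0, 0.0, -1.0]]
contact_force: [0.7, 0.8, -0.4]
opening: 0.003
gripper_force: 0.0
```

arm_command(series=[0,0,0,0,0,0,1,0,0,0,0,0,0,1])

```text
time_s: 2.03
tool_pos: [461.2, 102.6, 193.0]
ee_rot: [[-0.976, -0.218, -0.001], [-0.218, 0.976, 0.0], [0.001, 0.0, -1.0]]
contact_force: [0.4, 0.8, 1.1]
opening: -0.001
gripper_force: 0.0
```

arm_command(series=[0,0,0.041,0,0,0,1,0,0,0.041,0,0,0,1,0,0,0.041,0,0,0,1,0,0,0.035,0,0,0,1,0,0,0.022,0,0,0,1])

```text
time_s: 2.45
tool_pos: [456.2, 105.3, 9.4]
ee_rot: [[-0.975, -0.224, -0.007], [-0.224, 0.975, 0.0], [0.006, 0.002, -1.0]]
contact_force: [-1.0, -0.3, -0.2]
opening: -0.0
gripper_force: 0.0
```

arm_command(series=[0,0.006,0,0,0,0,1,0,0.006,0,0,0,0,1,0,0.006,0,0,0,0,1,0,0.004,0,0,0,0,1,0,0.003,0,0,0,0,1])

```text
time_s: 2.87
tool_pos: [456.8, 129.8, 15.4]
ee_rot: [[-0.975, -0.224, 0.005], [-0.224, 0.975, 0.001], [-0.005, -0.001, -1.0]]
contact_force: [0.2, 0.7, 0.4]
opening: -0.0
gripper_force: 0.0
```

arm_command(series=[0,0.003,0,0,0,0,1,0,0.003,0,0,0,0,1,0,0.003,0,0,0,0,1,0,0.003,0,0,0,0,1,0,0.003,0,0,0,0,1])

```text
time_s: 3.28
tool_pos: [451.7, 143.3, 13.3]
ee_rot: [[-0.975, -0.222, 0.0], [-0.222, 0.975, 0.0], [-0.0, -0.0, -1.0]]
contact_force: [0.6, -0.7, 0.3]
opening: -0.001
gripper_force: 0.0
```

arm_command(series=[0.0007,0.0044,0,0,0,0,1,0.0007,0.0044,0,0,0,0,1,0.0007,0.0044,0,0,0,0,1,0.0007,0.0044,0,0,0,0,1,0.0007,0.0044,0,0,0,0,1])

```text
time_s: 3.7
tool_pos: [443.1, 164.2, 13.1]
ee_rot: [[-0.975, -0.222, -0.0], [-0.222, 0.975, 0.0], [0.0, 0.0, -1.0]]
contact_force: [0.3, -0.1, -0.4]
opening: -0.001
gripper_force: 0.0
```

arm_command(series=[0.0007,0.0044,0,0,0,0,1,0.0007,0.0044,0,0,0,0,1,0.0007,0.0044,0,0,0,0,1,0,0,0,0,0,0,1])

```text
time_s: 4.03
tool_pos: [437.9, 176.9, 13.1]
ee_rot: [[-0.975, -0.223, -0.0], [-0.223, 0.975, 0.0], [0.0, 0.0, -1.0]]
contact_force: [0.2, -0.5, 0.7]
opening: -0.0
gripper_force: 0.0
```

```bash
cat > look.py <<'E'
from h import *
import sys
f=optics.grab_frame("top");s=bot.get_state()
ex=np.array([.9742,.2257]);ey=np.array([-.2257,.9742])
F=lambda w:np.round([w@ex-677.4,w@ey-98.1],1)
print("tcp",F(s["tool_pos"][:2]),round(s["tool_pos"][2],1),"t",s["time_s"],"force",np.round(s["contact_force"],1))
for lo in(60,90):
  for c,a,l in block(f,lo): print("blk",F(c),"phi",round(a-13.04,1),np.round(l,1))
cv2.imwrite(sys.argv[1],cv2.resize(f["img"][100:350,150:480],None,fx=2.3,fy=2.3,interpolation=cv2.INTER_CUBIC))
E
python3 look.py pics/l1.png
```

```text
tcp [-210.7  -25. ] 13.2 t 4.0833 force [ 0.6  0.4 -0.2]
```

View pics/l1.png

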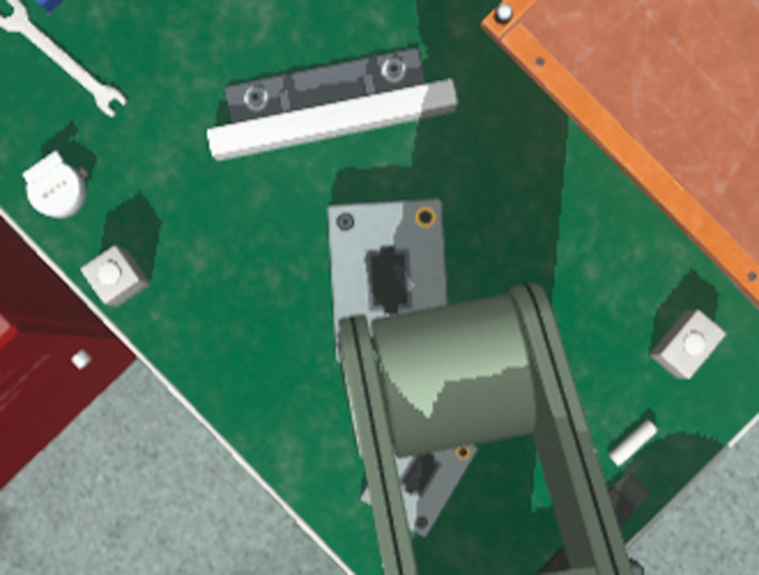

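The block hasn't moved. The finger slipped past in front of its near short side because the tip is narrower than I assumed. The block is still at crop px (387,270). I'll back off and take a deeper bite.

arm_command(series=[0,-0.011,0,0,0,0,1,0,-0.011,0,0,0,0,1,0,-0.011,0,0,0,0,1,0,-0.011,0,0,0,0,1,0,-0.011,0,0,0,0,1])

```text
time_s: 4.5
tool_pos: [451.0, 120.9, 13.2]
ee_rot: [[-0.975, -0.221, 0.0], [-0.221, 0.975, -0.0], [-0.0, -0.0, -1.0]]
contact_force: [0.1, 0.5, -0.1]
opening: 0.002
gripper_force: 0.0
```

arm_command(series=[-0.008,0,0,0,0,0,1,-0.008,0,0,0,0,0,1,-0.006,0,0,0,0,0,1,0,0,0,0,0,0,1,0,0.004,0,0,0,0,1])

```text
time_s: 4.92
tool_pos: [471.9, 131.5, 13.3]
ee_rot: [[-0.975, -0.222, 0.0], [-0.222, 0.975, -0.0], [-0.0, -0.0, -1.0]]
contact_force: [0.2, -0.6, 0.5]
opening: 0.0
gripper_force: 0.0
```

arm_command(series=[0,0.004,0,0,0,0,1,0,0.004,0,0,0,0,1,0,0.004,0,0,0,0,1,0,0.004,0,0,0,0,1,0,0.004,0,0,0,0,1])

```text
time_s: 5.33
tool_pos: [466.3, 151.5, 13.2]
ee_rot: [[-0.975, -0.223, -0.0], [-0.223, 0.975, -0.0], [0.0, 0.0, -1.0]]
contact_force: [0.5, 0.2, 0.6]
opening: 0.001
gripper_force: 0.0
```

arm_command(series=[0,0.004,0,0,0,0,1,0,0.004,0,0,0,0,1])

```text
time_s: 5.5
tool_pos: [464.8, 159.1, 13.2]
ee_rot: [[-0.975, -0.223, -0.0], [-0.223, 0.975, 0.0], [0.0, 0.0, -1.0]]
contact_force: [-0.6, 0.6, 0.3]
opening: -0.002
gripper_force: 0.0
```

```bash
python3 look.py pics/l2.png; python3 -c "
from h import *
f=optics.grab_frame('wrist');cv2.imwrite('pics/w2.png',f['img'])"
```

```text
tcp [-188.7  -47.4] 13.2 t 5.55 force [-1.1  0.9 -0.3]
```

View pics/w2.png

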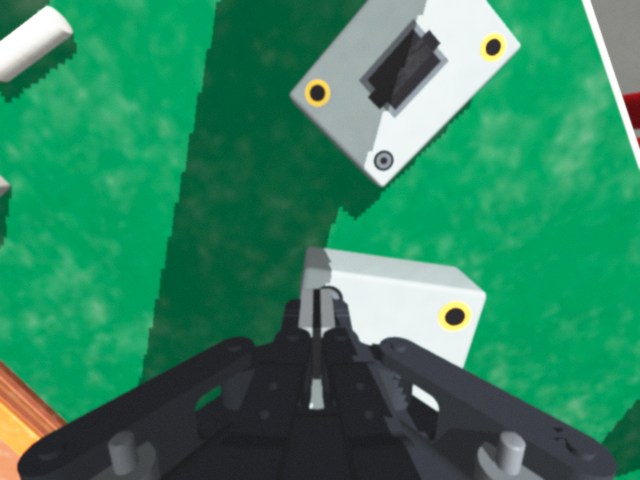

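```bash
python3 -c "
from h import *
s=bot.get_state();t=s['tool_pos']
for n in ('wrist','top'):
    f=optics.grab_frame(n);print(n,'tcp px',proj(f,t),proj(f,t+[0,0,30]))
    if n=='wrist':
        for z in(0,40): print(z,ray(f,[[305,250],[485,294],[300,280],[458,268]],z).round(1))
print(t,s['q'],s['contact_force'])
f=optics.grab_frame('scene');print('scene tcp px',proj(f,t),proj(f,[[451,151,0],[451,151,40]]))
cv2.imwrite('pics/s2.png',cv2.resize(f['img'][150:350,200:460],None,fx=3,fy=3,interpolation=cv2.INTER_CUBIC))
"
```

```text
wrist tcp px [[315.84731908 276.99717175]] [[315.79910066 300.20384178]]
0 [[454.2 150. ]
 [457.4 268.3]
 [474.3 151.2]
 [444.4 245.4]]
40 [[441.2 148.5]
 [443.8 242.4]
 [457.2 149.4]
 [433.5 224.2]]
top tcp px [[340.58326774 246.8404238 ]] [[341.72423428 246.56782401]]
[464.72389489 159.2453826   13.1958184 ] [ 8.80508931e+00  1.51928555e+01  1.08351969e+02  6.14931806e-03
  5.64572616e+01 -9.40934432e+01] [-0.48369385  0.31243275 -0.09347944]
scene tcp px [[327.80604115 254.60888501]] [[324.60234529 266.13319819]
 [325.32498473 244.60490612]]
```

View pics/s2.png

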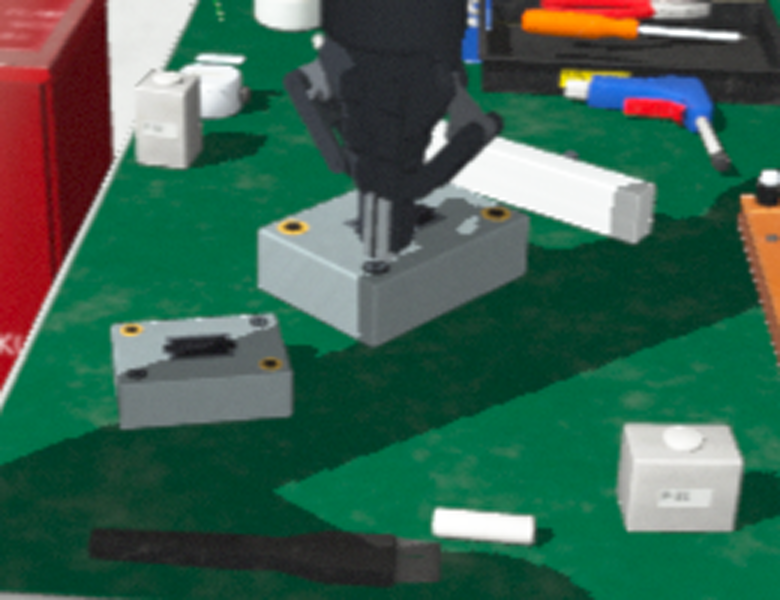

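The scene crop shows the fingertips at crop px (378,262), standing on or over the block's top next to the screw at (375,268), with no force. So the tip is higher than the reported TCP suggests. I'll back off, lower a little in the clear and look.

arm_command(series=[0,-0.009,0,0,0,0,1,0,-0.009,0,0,0,0,1,0,-0.009,0,0,0,0,1,0,-0.009,0,0,0,0,1,0,-0.009,0,0,0,0,1])

```text
time_s: 6.17
tool_pos: [475.3, 113.4, 13.2]
ee_rot: [[-0.975, -0.221, 0.0], [-0.221, 0.975, -0.0], [-0.0, -0.0, -1.0]]
contact_force: [0.1, -0.2, 1.1]
opening: 0.0
gripper_force: 0.0
```

arm_command(series=[0,0,0.003,0,0,0,1,0,0,0.003,0,0,0,1,0,0,0.002,0,0,0,1,0,0,0,0,0,0,1,0,0,0,0,0,0,1])

```text
time_s: 6.58
tool_pos: [474.4, 115.1, 4.8]
ee_rot: [[-0.975, -0.223, -0.001], [-0.223, 0.975, 0.0], [0.001, 0.0, -1.0]]
contact_force: [-0.4, -0.2, -1.0]
opening: 0.003
gripper_force: 0.0
```

```bash
python3 -c "
from h import *
s=bot.get_state();t=s['tool_pos'];print(t,s['contact_force'],s['opening'])
f=optics.grab_frame('scene');P=proj(f,[t,t+[0,0,20],t+[0,0,40]]);print((P-[240,170])*4)
cv2.imwrite('pics/s3.png',cv2.resize(f['img'][170:320,240:440],None,fx=4,fy=4,interpolation=cv2.INTER_CUBIC))
"
```

```text
[474.42847851 115.08410854   4.78841175] [-0.439112   -0.17629066 -1.03264867] 0.003392106745917328
[[441.02993123 391.51437656]
 [443.49801879 348.37252385]
 [446.01554552 304.36648102]]
```

View pics/s3.png

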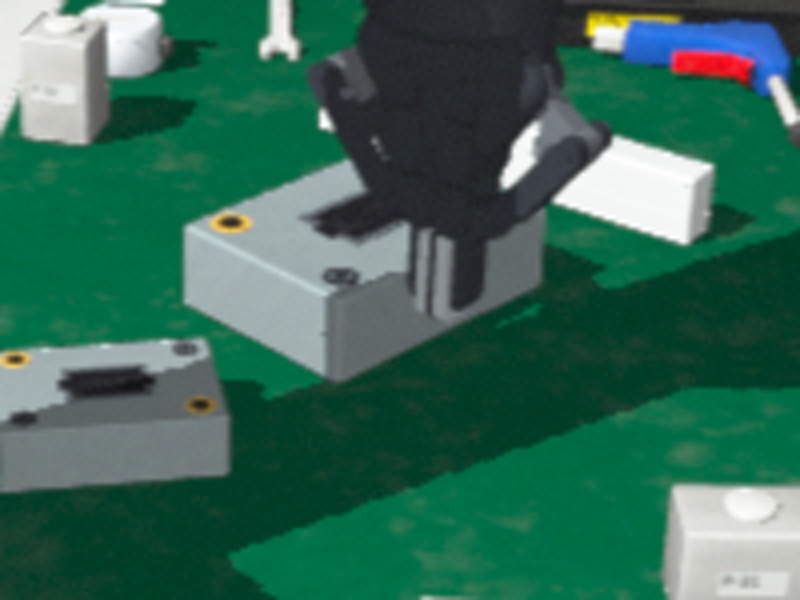

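The fingertips are at crop px (440,315), where the reported TCP would project to (441,391). The real tip is therefore about 35 mm above the reported TCP, at z≈40. I'll lower another 27 mm so the tip is at about 13, watching the force.

arm_command(series=[0,0,0.005,0,0,0,1,0,0,0.005,0,0,0,1,0,0,0.004,0,0,0,1,0,0,0,0,0,0,1])

```text
time_s: 6.97
tool_pos: [473.7, 114.8, -10.0]
ee_rot: [[-0.975, -0.223, -0.002], [-0.223, 0.975, -0.0], [0.002, 0.0, -1.0]]
contact_force: [-1.3, 0.2, -0.6]
opening: 0.003
gripper_force: 0.0
```

arm_command(series=[0,0,0.004,0,0,0,1,0,0,0.004,0,0,0,1,0,0,0.004,0,0,0,1,0,0,0.001,0,0,0,1,0,0,0,0,0,0,1])

```text
time_s: 7.38
tool_pos: [474.4, 114.7, -22.4]
ee_rot: [[-0.975, -0.222, -0.001], [-0.222, 0.975, -0.0], [0.001, 0.0, -1.0]]
contact_force: [-0.0, -0.8, 0.5]
opening: 0.001
gripper_force: 0.0
```

arm_command(series=[0,0.004,0,0,0,0,1,0,0.004,0,0,0,0,1,0,0.004,0,0,0,0,1,0,0.004,0,0,0,0,1,0,0.004,0,0,0,0,1])

```text
time_s: 7.8
tool_pos: [470.5, 134.9, -21.6]
ee_rot: [[-0.975, -0.223, 0.0], [-0.223, 0.975, 0.0], [-0.0, 0.0, -1.0]]
contact_force: [0.4, -0.3, -0.2]
opening: -0.004
gripper_force: 0.0
```

arm_command(series=[0,0.004,0,0,0,0,1,0,0.004,0,0,0,0,1,0,0.004,0,0,0,0,1,0,0.004,0,0,0,0,1])

```text
time_s: 8.13
tool_pos: [466.4, 149.1, -21.8]
ee_rot: [[-0.975, -0.223, -0.001], [-0.223, 0.975, -0.002], [0.002, -0.002, -1.0]]
contact_force: [-2.2, -5.1, 2.8]
opening: 0.001
gripper_force: 2.8
```

arm_command(series=[0.0005,0.0042,0,0,0,0,1,0.0005,0.0042,0,0,0,0,1,0.0005,0.0042,0,0,0,0,1,0.0005,0.0042,0,0,0,0,1,0.0005,0.0042,0,0,0,0,1])

```text
time_s: 8.55
tool_pos: [459.7, 170.0, -21.8]
ee_rot: [[-0.975, -0.222, 0.0], [-0.222, 0.975, -0.0], [-0.0, -0.0, -1.0]]
contact_force: [-0.5, -3.7, 1.9]
opening: 0.001
gripper_force: 2.0
```

arm_command(series=[0.0004,0.0042,0,0,0,0,1,0.0004,0.0042,0,0,0,0,1,0,0.004,0,0,0,0,1,0,0,0,0,0,0,1])

```text
time_s: 8.88
tool_pos: [456.0, 182.7, -21.8]
ee_rot: [[-0.975, -0.223, -0.0], [-0.223, 0.975, 0.001], [0.0, 0.001, -1.0]]
contact_force: [-0.9, -1.5, 2.2]
opening: 0.002
gripper_force: 0.9
```

```bash
cat >> h.py <<'E'
def bushes(f):
    hsv=cv2.cvtColor(f["img"],cv2.COLOR_BGR2HSV)
    m=cv2.inRange(hsv,(18,110,70),(35,255,255));n,_,st,ce=cv2.connectedComponentsWithStats(m)
    return [(ce[i].round(1).tolist(),int(st[i,4])) for i in range(1,n) if st[i,4]>12]
E
python3 look.py pics/l3.png; python3 -c "
from h import *
ex=np.array([.9742,.2257]);ey=np.array([-.2257,.9742])
for n in('top','scene','wrist'):
  f=optics.grab_frame(n)
  for p,a in bushes(f):
    w=ray(f,[p],40)[0]
    print(n,p,a,np.round([w@ex-677.4,w@ey-98.1],1))"
```

```text
tcp [-191.9  -23.1] -21.9 t 8.9333 force [-0.7 -1.1  0.5]
top [459.8, 31.7] 259 [ 170.9 -361.3]
top [253.4, 68.8] 13 [178.7  45.2]
top [331.4, 200.8] 40 [-99.7 -47.3]
top [279.8, 237.5] 42 [-147.5   62.7]
top [350.9, 296.1] 15 [-283.6  -45.2]
scene [546.8, 88.3] 2117 [1176.1   14. ]
scene [386.3, 155.8] 52 [228.5  87.5]
scene [394.6, 174.5] 75 [138.5  14.8]
scene [288.8, 213.6] 14 [-150.4   65.7]
scene [356.8, 222.0] 19 [-102.4  -47.1]
scene [243.4, 259.4] 18 [-320.8   16.6]
scene [289.8, 270.8] 17 [-303.   -59.5]
wrist [472.3, 29.2] 521 [-300.6   25.8]
wrist [250.9, 87.7] 569 [-284.2  -44.1]
```

The two brass bushes at top px (331,201) and (280,238) give the block pose. The block is now turned to about -33° with its centre at (-124, 8). I'll continue the same push.

arm_command(series=[-0.0003,0.0042,0,0,0,0,1,-0.0004,0.0042,0,0,0,0,1,-0.0005,0.0042,0,0,0,0,1,-0.0006,0.0042,0,0,0,0,1,-0.0007,0.0042,0,0,0,0,1])

```text
time_s: 9.5
tool_pos: [453.6, 203.0, -22.0]
ee_rot: [[-0.975, -0.222, -0.001], [-0.222, 0.975, -0.0], [0.001, -0.0, -1.0]]
contact_force: [-1.0, -2.5, 0.7]
opening: 0.004
gripper_force: 1.7
```

arm_command(series=[-0.0008,0.0042,0,0,0,0,1,-0.0009,0.0042,0,0,0,0,1,-0.001,0.0042,0,0,0,0,1,-0.001,0.004,0,0,0,0,1,0,0,0,0,0,0,1])

```text
time_s: 9.92
tool_pos: [454.0, 220.9, -21.9]
ee_rot: [[-0.975, -0.223, 0.0], [-0.223, 0.975, 0.001], [-0.0, 0.001, -1.0]]
contact_force: [-1.0, 0.1, 0.2]
opening: 0.002
gripper_force: 0.3
```

```bash
cat > pose.py <<'E'
from h import *
import itertools
ex=np.array([.9742,.2257]);ey=np.array([-.2257,.9742]);F=lambda w:np.array([w@ex-677.4,w@ey-98.1])
f0=optics.grab_frame("top")
def cand(f):
    P=[F(ray(f,[p],40)[0]) for p,a in bushes(f)]
    P=[p for p in P if -220<p[0]<10 and abs(p[1])<150]
    return [(a,b) for a,b in itertools.permutations(P,2) if 110<np.linalg.norm(a-b)<130 and a[1]<b[1]]  # a = B-bush (lower y')
g=dict(f0);g["img"]=cv2.imread("pics/top0.png");a,b=cand(g)[0]
d=a-b;beta=np.degrees(np.arctan2(d[1],d[0]))+8.9
s=bot.get_state();print("tcp",F(s["tool_pos"][:2]).round(1),"z",round(s["tool_pos"][2],1),"t",s["time_s"],"F",np.round(s["contact_force"],1),"beta",beta.round(1),"mid0",((a+b)/2).round(1))
for n in("top","scene"):
    f=f0 if n=="top" else optics.grab_frame(n)
    for a,b in cand(f):
        d=a-b;ph=np.degrees(np.arctan2(d[1],d[0]))-beta;c=(a+b)/2
        u=np.array([np.cos(np.radians(ph)),np.sin(np.radians(ph))]);nn=np.array([-u[1],u[0]]);r=F(s["tool_pos"][:2])-c
        print(n,"c",c.round(1),"phi",ph.round(1),"tcp s,n",np.round([r@u,r@nn],1),np.linalg.norm(d).round(1))
        for k in(-1,1):
            for j in(-1,1): print("   corner",("C" if k<0 and j<0 else "D" if k<0 else "B" if j<0 else "A"),(c+65*k*u+47.5*j*nn).round(1))
E
python3 pose.py
```

```text
tcp [-185.2   14.5] z -21.8 t 9.9667 F [-1.4  0.1 -0.2] beta -33.2 mid0 [-132.4  -15.6]
top c [-115.5   22. ] phi -55.0 tcp s,n [-33.8 -61.5] 119.5
   corner C [-191.6   48.1]
   corner D [-113.8  102.5]
   corner B [-117.1  -58.4]
   corner A [-39.3  -4. ]
```

arm_command(series=[0.006,-0.0045,0,0,0,0,1,0.006,-0.0045,0,0,0,0,1,0,0,-0.03,0,0,0,1,0,0,-0.035,0,0,0,1,0,0,0,0,0,0,1])

```text
time_s: 10.43
tool_pos: [449.3, 209.3, 49.1]
ee_rot: [[-0.975, -0.222, 0.012], [-0.222, 0.975, 0.003], [-0.012, 0.001, -1.0]]
contact_force: [1.9, 1.2, -0.1]
opening: 0.005
gripper_force: 0.0
```

arm_command(series=[-0.0118,0.0316,0,0,0,0,1,-0.0118,0.0316,0,0,0,0,1,-0.0118,0.0316,0,0,0,0,1,-0.0118,0.0316,0,0,0,0,1,0,0,0,0,0,0,1])

```text
time_s: 10.85
tool_pos: [463.5, 347.1, 43.9]
ee_rot: [[-0.974, -0.225, 0.004], [-0.225, 0.974, 0.005], [-0.005, 0.004, -1.0]]
contact_force: [0.1, 0.2, 0.3]
opening: 0.002
gripper_force: 0.0
```

arm_command(series=[0,0,0.025,0,0,0,1,0,0,0.025,0,0,0,1,0,0,0.01,0,0,0,1,0,0,0.005,0,0,0,1,0,0,0,0,0,0,1])

```text
time_s: 11.27
tool_pos: [461.0, 340.7, -23.2]
ee_rot: [[-0.975, -0.222, -0.003], [-0.222, 0.975, -0.001], [0.003, -0.001, -1.0]]
contact_force: [0.1, -0.1, 0.1]
opening: 0.001
gripper_force: 0.0
```

```bash
python3 pose.py
```

```text
tcp [-150.1  130.2] z -21.9 t 11.3167 F [0.2 0.3 1. ] beta -33.2 mid0 [-132.4  -15.6]
top c [-115.5   22.3] phi -55.0 tcp s,n [-108.2   33.5] 120.1
   corner C [-191.7   48.3]
   corner D [-113.9  102.8]
   corner B [-117.1  -58.2]
   corner A [-39.3  -3.7]
scene c [-117.8   22.7] phi -54.2 tcp s,n [-106.1   36.7] 119.8
   corner C [-194.3   47.6]
   corner D [-117.3  103.2]
   corner B [-118.2  -57.8]
   corner A [-41.2  -2.2]
```

arm_command(series=[-0.0035,-0.005,0,0,0,0,1,-0.0035,-0.005,0,0,0,0,1,-0.003,-0.0042,0,0,0,0,1,-0.0022,-0.0032,0,0,0,0,1,-0.002,-0.003,0,0,0,0,1])

```text
time_s: 11.78
tool_pos: [481.5, 324.9, -21.3]
ee_rot: [[-0.975, -0.222, 0.001], [-0.222, 0.975, 0.0], [-0.001, 0.0, -1.0]]
contact_force: [-1.0, 1.5, 0.1]
opening: -0.001
gripper_force: 0.0
```

arm_command(series=[-0.0024,-0.0033,0,0,0,0,1,-0.004,-0.002,0,0,0,0,1,-0.0042,-0.002,0,0,0,0,1,-0.0042,-0.002,0,0,0,0,1,-0.0042,-0.002,0,0,0,0,1])

```text
time_s: 12.2
tool_pos: [500.6, 319.7, -21.7]
ee_rot: [[-0.975, -0.222, -0.002], [-0.222, 0.975, 0.002], [0.002, 0.002, -1.0]]
contact_force: [-3.8, 3.6, 2.7]
opening: 0.004
gripper_force: 2.7
```

```bash
python3 pose.py
```

```text
tcp [-116.3   99.8] z -21.6 t 12.25 F [-1.5  2.3  0.4] beta -33.2 mid0 [-132.4  -15.6]
scene c [-111.1   14.2] phi -62.8 tcp s,n [-78.5  34.5] 118.7
   corner C [-183.    50.3]
   corner D [-98.5  93.7]
   corner B [-123.6  -65.4]
   corner A [-39.1 -21.9]
```

arm_command(series=[-0.004,-0.0024,0,0,0,0,1,-0.004,-0.0024,0,0,0,0,1,-0.0038,-0.0026,0,0,0,0,1,-0.0037,-0.0027,0,0,0,0,1,-0.0037,-0.0028,0,0,0,0,1])

```text
time_s: 12.72
tool_pos: [522.7, 311.3, -21.7]
ee_rot: [[-0.975, -0.223, -0.001], [-0.223, 0.975, 0.002], [0.001, 0.002, -1.0]]
contact_force: [-2.4, 5.1, 3.1]
opening: -0.0
gripper_force: 2.5
```

arm_command(series=[-0.0036,-0.0029,0,0,0,0,1,-0.0036,-0.003,0,0,0,0,1,-0.0034,-0.003,0,0,0,0,1,0,0,0,0,0,0,1])

```text
time_s: 13.05
tool_pos: [536.9, 303.6, -21.6]
ee_rot: [[-0.975, -0.222, 0.002], [-0.222, 0.975, 0.0], [-0.002, -0.0, -1.0]]
contact_force: [0.4, 2.9, 0.5]
opening: -0.003
gripper_force: 1.4
```

```bash
python3 pose.py
```

```text
tcp [-85.9  76.5] z -21.6 t 13.1 F [-0.6  2.6  0.8] beta -33.2 mid0 [-132.4  -15.6]
scene c [-104.8   -4.9] phi -82.2 tcp s,n [-78.1  29.8] 120.4
   corner C [-160.7   53. ]
   corner D [-66.6  65.9]
   corner B [-143.   -75.8]
   corner A [-48.9 -62.8]
```

The block is now at about -83° with its centre at (-104,-5). I'll lift off, go behind the long side, open the fingers part way and push it square onto the fence.

arm_command(series=[0,0.007,0,0,0,0,1,0,0.008,0,0,0,0,1,0,0,-0.03,0,0,0,1,0,0,-0.035,0,0,0,1,0,0,0,0,0,0,1])

```text
time_s: 13.57
tool_pos: [536.9, 321.1, 50.0]
ee_rot: [[-0.975, -0.223, 0.011], [-0.223, 0.975, 0.004], [-0.012, 0.001, -1.0]]
contact_force: [2.3, 0.8, 1.7]
opening: 0.0
gripper_force: 0.0
```

arm_command(series=[0.0218,-0.0182,0,0,0,0,0.6,0.0218,-0.0182,0,0,0,0,0.6,0.0218,-0.0182,0,0,0,0,0.6,0.0218,-0.0182,0,0,0,0,0.6,0.0218,-0.0182,0,0,0,0,0.6])

```text
time_s: 13.98
tool_pos: [444.9, 204.7, 43.0]
ee_rot: [[-0.975, -0.223, -0.0], [-0.223, 0.975, -0.001], [0.0, -0.001, -1.0]]
contact_force: [0.6, -0.7, 0.5]
opening: 0.398
gripper_force: 0.0
```

arm_command(series=[0,0,0.025,0,0,0,0.6,0,0,0.025,0,0,0,0.6,0,0,0.01,0,0,0,0.6,0,0,0.005,0,0,0,0.6,0,0,0,0,0,0,0.6])

```text
time_s: 14.4
tool_pos: [445.1, 205.5, -22.9]
ee_rot: [[-0.975, -0.223, -0.003], [-0.223, 0.975, -0.001], [0.003, -0.0, -1.0]]
contact_force: [-0.1, 0.3, -0.6]
opening: 0.398
gripper_force: 0.0
```

```bash
python3 pose.py
```

```text
tcp [-196.2    1.7] z -21.9 t 14.45 F [0.9 0.4 0. ] beta -33.2 mid0 [-132.4  -15.6]
top c [-102.4   -4.9] phi -82.4 tcp s,n [-19.  -92.1] 119.3
   corner C [-158.1   53.3]
   corner D [-63.9  65.8]
   corner B [-140.9  -75.6]
   corner A [-46.7 -63. ]
```

arm_command(series=[-0.006,0,0,0,0,0,0.6,-0.006,0,0,0,0,0,0.6,-0.005,0,0,0,0,0,0.6,-0.004,0,0,0,0,0,0.6,-0.003,0,0,0,0,0,0.6])

```text
time_s: 14.92
tool_pos: [470.9, 211.2, -21.3]
ee_rot: [[-0.975, -0.222, 0.001], [-0.222, 0.975, 0.0], [-0.001, -0.0, -1.0]]
contact_force: [-0.1, 0.2, -0.0]
opening: 0.398
gripper_force: 0.0
```

arm_command(series=[-0.003,0,0,0,0,0,0.6,-0.0035,0,0,0,0,0,0.6,-0.0035,0,0,0,0,0,0.6,-0.0035,0,0,0,0,0,0.6,-0.0035,0,0,0,0,0,0.6])

```text
time_s: 15.33
tool_pos: [481.2, 214.4, -22.8]
ee_rot: [[-0.975, -0.223, -0.01], [-0.223, 0.975, -0.001], [0.01, 0.001, -1.0]]
contact_force: [-10.0, 0.4, 7.4]
opening: 0.403
gripper_force: 4.5
```

arm_command(series=[-0.0035,0,0,0,0,0,0.6,-0.0035,0,0,0,0,0,0.6,-0.0035,0,0,0,0,0,0.6,-0.0035,0,0,0,0,0,0.6,-0.0035,0,0,0,0,0,0.6])

```text
time_s: 15.75
tool_pos: [498.8, 218.7, -22.8]
ee_rot: [[-0.975, -0.223, -0.009], [-0.223, 0.975, -0.001], [0.009, 0.001, -1.0]]
contact_force: [-6.6, -0.1, 3.2]
opening: 0.399
gripper_force: 3.3
```

```bash
python3 pose.py
```

```text
tcp [-140.5    1.9] z -22.7 t 15.8 F [-2.8  0.5 -1. ] beta -33.2 mid0 [-132.4  -15.6]
```

arm_command(series=[-0.0035,0,0,0,0,0,0.6,-0.0035,0,0,0,0,0,0.6,-0.0035,0,0,0,0,0,0.6,-0.0035,0,0,0,0,0,0.6,-0.003,0,0,0,0,0,0.6])

```text
time_s: 16.27
tool_pos: [516.9, 221.6, -22.8]
ee_rot: [[-0.975, -0.222, -0.006], [-0.222, 0.975, -0.002], [0.006, -0.0, -1.0]]
contact_force: [-6.4, -1.5, 3.0]
opening: 0.402
gripper_force: 3.3
```

```bash
python3 pose.py; python3 -c "
from pose import *
" >/dev/null; python3 -c "
from h import *
f=optics.grab_frame('scene');print(bushes(f))"
```

```text
tcp [-122.7    1.1] z -22.7 t 16.3167 F [-2.1  0.1 -2.1] beta -33.2 mid0 [-132.4  -15.6]
[([546.7, 88.3], 2124), ([386.2, 155.7], 58), ([407.9, 157.7], 14), ([394.7, 174.5], 74), ([365.2, 223.8], 21), ([243.2, 259.5], 19), ([289.8, 270.8], 17)]
```

arm_command(series=[-0.003,0,0,0,0,0,0.6,-0.003,0,0,0,0,0,0.6,-0.0025,0,0,0,0,0,0.6,-0.002,0,0,0,0,0,0.6,-0.002,0,0,0,0,0,0.6])

```text
time_s: 16.93
tool_pos: [532.4, 225.2, -21.8]
ee_rot: [[-0.975, -0.222, 0.0], [-0.222, 0.975, 0.0], [-0.0, -0.0, -1.0]]
contact_force: [-2.5, -1.5, -2.1]
opening: 0.402
gripper_force: 1.5
```

arm_command(series=[-0.0015,0,0,0,0,0,0.6,-0.0015,0,0,0,0,0,0.6,-0.001,0,0,0,0,0,0.6])

```text
time_s: 17.18
tool_pos: [533.9, 225.4, -21.8]
ee_rot: [[-0.975, -0.223, -0.005], [-0.223, 0.975, -0.002], [0.005, -0.0, -1.0]]
contact_force: [-10.8, -2.5, 5.8]
opening: 0.4
gripper_force: 5.2
```

```bash
python3 pose.py
```

```text
tcp [-106.4    1. ] z -21.8 t 17.2333 F [-8.8 -3.1  2.6] beta -33.2 mid0 [-132.4  -15.6]
```

arm_command(series=[-0.0015,0,0,0,0,0,0.6,-0.0015,0,0,0,0,0,0.6,0,0,0,0,0,0,0.6])

```text
time_s: 17.53
tool_pos: [533.6, 225.3, -21.8]
ee_rot: [[-0.975, -0.223, -0.011], [-0.223, 0.975, -0.003], [0.012, -0.001, -1.0]]
contact_force: [-14.9, -5.2, 11.9]
opening: 0.403
gripper_force: 8.2
```

arm_command(series=[-0.0015,0,0,0,0,0,0.6,-0.001,0,0,0,0,0,0.6,0,0,0,0,0,0,0.6])

```text
time_s: 17.78
tool_pos: [533.3, 225.3, -21.8]
ee_rot: [[-0.975, -0.223, -0.017], [-0.223, 0.975, -0.005], [0.017, -0.001, -1.0]]
contact_force: [-21.3, -6.5, 17.8]
opening: 0.399
gripper_force: 11.4
```

arm_command(series=[0.003,0,0,0,0,0,0.6,0.004,0,0,0,0,0,0.6,0.008,0,0,0,0,0,0.6,0.012,0,0,0,0,0,0.6,0.012,0,0,0,0,0,0.6])

```text
time_s: 18.2
tool_pos: [505.6, 219.1, -20.4]
ee_rot: [[-0.975, -0.222, 0.006], [-0.222, 0.975, 0.001], [-0.006, 0.0, -1.0]]
contact_force: [0.5, -0.4, -0.1]
opening: 0.395
gripper_force: 0.0
```

arm_command(series=[0.01,0,-0.03,0,0,0,0.6,0.01,0,-0.04,0,0,0,0.6,0.01,0,-0.04,0,0,0,0.6,0,0,-0.04,0,0,0,0.6,0,0,-0.03,0,0,0,0.6])

```text
time_s: 18.62
tool_pos: [476.4, 212.6, 163.3]
ee_rot: [[-0.975, -0.223, 0.009], [-0.223, 0.975, 0.002], [-0.009, 0.0, -1.0]]
contact_force: [0.4, -0.6, 0.8]
opening: 0.397
gripper_force: 0.0
```

arm_command(series=[0,0.04,0,0,0,0,0.6,0,0.04,0,0,0,0,0.6,0,0.04,0,0,0,0,0.6,0,0.04,0,0,0,0,0.6,0,0.04,0,0,0,0,0.6])

```text
time_s: 19.03
tool_pos: [430.5, 409.6, 160.0]
ee_rot: [[-0.975, -0.222, 0.005], [-0.222, 0.975, 0.003], [-0.005, 0.002, -1.0]]
contact_force: [0.4, 0.6, 0.4]
opening: 0.404
gripper_force: 0.0
```

```bash
python3 pose.py; python3 -c "
from h import *
f=optics.grab_frame('top');cv2.imwrite('pics/e1.png',cv2.resize(f['img'][110:240,210:390],None,fx=4.4,fy=4.4,interpolation=cv2.INTER_CUBIC))"
```

```text
tcp [-166.3  211.5] z 160.1 t 19.0833 F [-0.2  3.4  0.3] beta -33.2 mid0 [-132.4  -15.6]
top c [-47.5 -11.6] phi -90.4 tcp s,n [-222.3 -120.5] 119.5
   corner C [-94.5  53.7]
   corner D [ 0.5 53. ]
   corner B [-95.5 -76.3]
   corner A [ -0.5 -77. ]
scene c [-50.4 -11.6] phi -90.2 tcp s,n [-222.6 -116.9] 120.8
   corner C [-97.6  53.6]
   corner D [-2.6 53.2]
   corner B [-98.1 -76.4]
   corner A [ -3.1 -76.8]
```

View pics/e1.png

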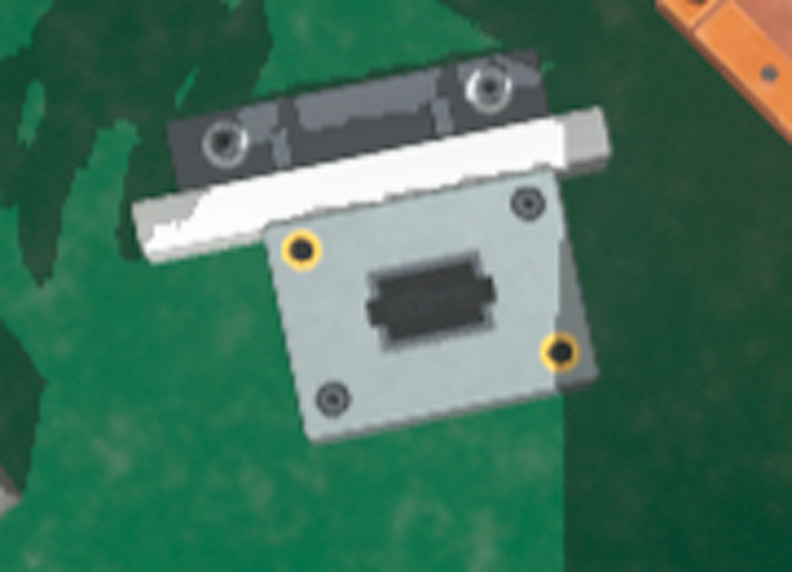

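The picture shows the block's long side flush on the fence, from crop px (268,232) to (555,172), between the fence ends at px (150,262) and (608,155). The measured centre is (-47.5,-12) at -90.4°. I'll hand it in.

arm_command(series=[0,0,0,0,0,0,0.6,0,0,0,0,0,0,0.6])

```text
time_s: 19.35
tool_pos: [430.3, 406.2, 158.6]
ee_rot: [[-0.975, -0.221, 0.001], [-0.221, 0.975, 0.0], [-0.001, -0.0, -1.0]]
contact_force: [-0.7, -0.7, -0.4]
opening: 0.397
gripper_force: 0.0
```

```bash
python3 -c "
from cell import close_job
print(close_job())"
```

```text
the job is handed in; nothing more can be done
None
```

The job is handed in at 19.4 s: the 95 x 130 mm die block's long side lies flush against the fence, measured within about 0.5° and 2 mm and well between the fence ends, and no push went near the punches, counter or pin, though I did not re-measure them.

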